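# Fetch the wax tin from behind the tall containers

### The arm

A 6-joint arm with a two-finger parallel gripper is mounted at the origin on the work surface. World frame = base frame: x ahead of the robot, y to its left, z up, the work surface at z = 0. Lengths are in m, angles in rad, forces in N, time in s.
With the tool pointing down it reaches from about 0.35 to 0.975 m from the base axis. Payload 4.9 kg.
Tool frame: the origin (TCP) lies on the centre line of the jaws, within the pads' length; the fingertips stand 11 mm ahead of it and the grasp point (between the pads) lies 8 mm behind it (manip.finger_overhang is the distance from the TCP to the fingertips, in m); y points along the fingers, z is the direction in which the jaws open and shut, and the axes are right-handed (so a half turn about y gives the same grasp; the last joint's range is limited). The gripper opens to 85 mm and grips with 20 to 120 N. Pads are 22 mm wide; open, the fingers measure 114 mm over their backs; the gripper's body (76 mm by 85 mm) begins 54 mm behind the grasp point. The pads swing forward as they close: fully open they stand 13 mm farther back than shut.
Start: joints at [-1.412, 0.053, 1.613, -0, 1.476, -0.119], TCP at [0.171, -0.601, 0.242] pointing down, gripper open.
Joint ranges: [-3.01, 3.01], [-1.01, 2.22], [0.06, 2.58], [-1.02, 4.17], [0.09, 2.62], [-3.14, 3.14]. Speed limits (rad/s): [2.57, 2.57, 3.14, 3.14, 3.14, 3.14].

### API

Orientations are given as a unit quaternion [w, x, y, z].
In Python, from plant import readout, cams, workorder, manip gives the robot as it stands.
- The arm moves only by the tool play_rows, never from a script. Its arguments are lists of equal length, an entry for each row: "slide": the shift along the tool's x, y, z in cm, a list of three; "yaw": the turn about the tool's y in degrees; "grip": the closure, from -1 (fully open) to 1 (shut), so that 0 is half open. In form: {"slide": [[x, y, z], ...], "yaw": [yaw, ...], "grip": [grip, ...]}. A call has 1 to 12 rows; each row shifts and turns the commanded pose from where the row before left it, along the tool's axes as they then stand; what a row does not reach is not made up. A row lasts 1/10 s, in which the tool goes at most 50 mm and 8.59 degrees, less where a joint would pass 70% of its speed; a pose out of reach is approached as far as the arm can. A call with a gripper value outside its range is refused whole. The fingers move at their own pace and stop on an object; the grip force is fixed at half the most. Time passes only in rows, so rows that do not move let the fingers close. It gives the time, the measured TCP pose, the force and the opening at its end, in the units of the state.
- readout.state(): the state, without advancing time (a new reading comes with each control period).
- cams.grab_frame(name): name is "side" or "top" or "wrist"; returns a dict with "image" (420x560x3 uint8, red, green, blue), "mtx" (3x3 intrinsics, pixels), "R" (3x3) and "t" (3): a world point X has camera coordinates R X + t; the wrist camera has in their place "mount" (4x4, takes a point from camera to tool coordinates, whose origin is the TCP and whose axes are the tool frame's). Camera axes: x right, y down, z forward; pixel columns grow to the right and rows downward; lengths in m; the calibration is good to about 2 mm. The wrist camera is an equidistant fisheye: a pixel r from the principal point sees the ray r / f radians off the axis. A picture is of the moment at which its call begins: read the wrist's pose just before it. There is no depth.
- workorder.job_done(): hands the job in, once; it reports no verdict.
The state is a dict: "time": time; "joint_pos": joint angles; "joint_vel": joint speeds; "joint_efforts": joint torques, N m; "tool_pos": TCP position; "tool_rot": TCP orientation; "contact_force": force on the tool from outside, world axes, zero at the start; "ft_torque": the same for the moment, N m; "gripper_width": opening from 0.0 (shut) to 1.0 (fully open).
Only numpy, scipy, OpenCV 4.12 (cv2) and the standard library are available. Lean on these libraries where they do the work, as an engineer would, in place of code of your own. Each camera call takes 0.05 s, during which the arm holds its last target.

### The job

The boot needs waxing, but the low wax tin is at the back of the blue supply tray, hemmed in by three tall containers: the round bottle, the square bottle and the aerosol can. Stand all three upright on the black rubber mat, then set the tin flat in the middle of the round cork rest, and after that put each container back upright on the spot in the tray where it stood at the start, to within a centimetre or so. Set things down rather than dropping them, knock nothing over, and leave the dauber brush and the dye jar where they are.

Things in the scene. Friction and masses are not known exactly. Their poses are not given: they have to be found in the camera images.
- round_bottle: Loose. Round amber glass bottle, paper label, narrow black cap: straight body 56 mm in diameter, 118 mm high, then shoulder and cap (27 mm wide) to 142 mm in all; 0.28 kg. Origin at the centre of its underside, z up. It starts upright in the tray, close beside the wax tin; which container is on which side of the tin varies. It goes back to its starting spot: note it first.
- square_bottle: Loose. White plastic bottle of square section, 46 x 46 mm and 118 mm high, with a black cap 26 mm wide to 138 mm in all; 0.26 kg. Origin at the centre of its underside, z up, x and y square to its flat faces. Starts upright in the tray, close beside the wax tin; it goes back to its starting spot (its turn about the vertical does not matter).
- aerosol: Loose. Slim aluminium aerosol can with a wide grey cap: straight round body 45 mm in diameter, 114 mm high, cap (40 mm wide) to 140 mm in all; 0.24 kg. Origin at the centre of its underside, z up. Starts upright in the tray, close beside the wax tin; it goes back to its starting spot.
- wax_tin: Loose. Low round closed steel tin, 60 mm in diameter, 30 mm high; 0.12 kg. Origin at the centre of its underside, z up. Lies flat at the back (far, +x half) of the tray; one container stands in front of it (towards the robot), one at each side, axes about 67 mm from the tin's and at least 80 mm from each other.
- tray: Fixed. Light blue steel tray, 210 mm (its x) by 270 mm (its y), floor 4 mm thick, rim 17 mm high. Origin at the centre of its underside, on the bench; its +x points away from the robot, give or take its turn. Things in it stand 4 mm above the bench.
- mat: Fixed. Black ribbed rubber mat lying on the bench left or right of the tray, 270 mm (its x) by 150 mm (its y), 5 mm thick. Origin at the centre of its underside. The side area on which the three containers are stood meanwhile; it is empty at the start.
- tin_rest: Fixed. Round flat cork rest lying on the bench on the other side of the tray from the mat, 120 mm in diameter, 8 mm thick, empty. Origin at the centre of its underside. The wax tin goes on its middle. A black ankle boot 170 mm high stands behind it (farther from the robot), its near side about 0.23 m from the middle of the rest.
- dauber: Loose bystander, not to be moved. Small dauber brush with wooden handle, 157 mm long (its y), up to 24 mm wide (its x) and 19 mm high, lying in the tray along its front rim. Origin near the middle of its length, underneath.
- dye_jar: Loose bystander, not to be moved. Small glass jar of brown dye with a black lid, 48 mm in diameter, 48 mm high, standing in a back corner of the tray (far left as seen from the robot). Origin at the centre of its underside.
Not all that is in view belongs to the job. What is shaped like the aerosol but purple or red is not meant.

How it is judged:
By the outcome, as a careful person would: the job done as asked, in the order asked, and still so for the second after the job is handed in, with the robot touching nothing.
It also fails if it takes over 138 s, if anything falls off the work surface, if the arm or the gripper's body presses on something with over 40 N, if the wrist force passes 120 N, or if a joint passes its speed limit or range.

## Working session

There is one attempt and no reset: what is moved stays moved. The work goes in short steps, Python scripts to look and compute and a tool call to move; the robot and the scene stay as the last step left them, time stands still between calls to the robot, and variables do not carry over. Pictures are saved under pics/ and viewed, and the job is handed in when it is done.

Besides the shell and the picture viewer there is one more tool, called after "Request:" in YAML: its name, and indented under it one key for each argument. play_rows: Moves the arm, as the interface text tells. Its arguments: {"type":"object","properties":{"slide":{"type":"array","items":{"type":"array","items":{"type":"number"}}},"yaw":{"type":"array","items":{"type":"number"}},"grip":{"type":"array","items":{"type":"number"}}},"required":["slide","yaw","grip"]}

```bash
ls; mkdir -p pics; python3 - <<'E'
from plant import readout,cams,manip
import cv2
print(readout.state())
print(manip.finger_overhang)
for n in ['top','side','wrist']:
    f=cams.grab_frame(n); cv2.imwrite(f'pics/{n}0.png',f['image'][:,:,::-1])
    print(n,{k:v for k,v in f.items() if k!='image'})
E
```

```text
pics
{'time': 0.0, 'joint_pos': array([-1.41196671e+00,  5.33647449e-02,  1.61429314e+00,  8.29191428e-06,
        1.47597504e+00, -1.19012565e-01]), 'joint_vel': array([ 0.00174154,  0.00086771, -0.00144122, -0.00036056,  0.00171192,
        0.00021623]), 'joint_efforts': array([ 7.10850218e-04, -3.93672359e+01, -3.70180607e+01, -1.14788912e-05,
        7.00141987e-03, -4.70351139e-06]), 'tool_pos': array([ 0.17132626, -0.60044241,  0.2410586 ]), 'tool_rot': array([ 0.09790461, -0.0979275 ,  0.70101543, -0.69957291]), 'contact_force': array([ 0.69876428, -0.45971319,  0.11934224]), 'ft_torque': array([ 0.03075005, -0.02907011,  0.02359255]), 'gripper_width': 1.0020923758072093}
0.011
top {'mtx': array([[477.07339895,   0.        , 276.97137324],
       [  0.        , 477.07339895, 216.17481084],
       [  0.        ,   0.        ,   1.        ]]), 'R': array([[ 0.02716719, -0.99925932,  0.02725372],
       [-0.99031696, -0.03061714, -0.13540647],
       [ 0.13614061, -0.02331121, -0.99041523]]), 't': array([-0.02063203,  0.56084415,  0.86852302])}
side {'mtx': array([[478.45128519, 
[... 153 characters left out ...]
6694, -0.5667901 ,  0.01793766],
       [-0.32561539,  0.44681765, -0.83326383],
       [ 0.46427082, -0.69217264, -0.55258451]]), 't': array([0.43868623, 0.22957798, 0.68738838])}
wrist {'mtx': array([[325.1922621 ,   0.        , 274.41607708],
       [  0.        , 325.1922621 , 211.18014203],
       [  0.        ,   0.        ,   1.        ]]), 'mount': array([[-9.63696035e-04,  9.52527511e-01,  3.04451000e-01,
        -7.82158862e-02],
       [-1.09076663e-05, -3.04451152e-01,  9.52527950e-01,
        -1.32685726e-01],
       [ 9.99999536e-01,  9.14626559e-04,  3.03788220e-04,
         4.19406793e-04],
       [ 0.00000000e+00,  0.00000000e+00,  0.00000000e+00,
         1.00000000e+00]])}
```

View pics/top0.png

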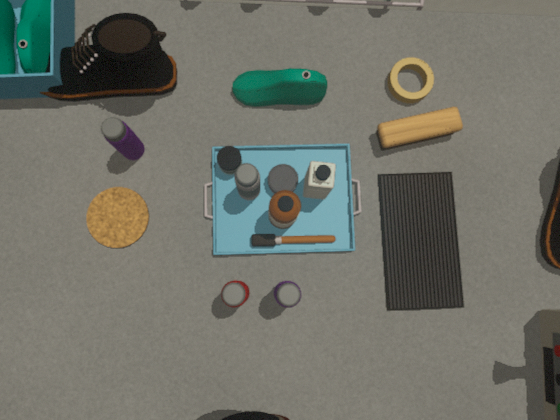

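View pics/side0.png

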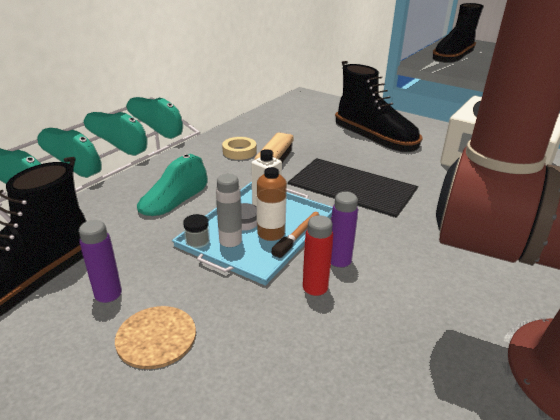

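View pics/wrist0.png

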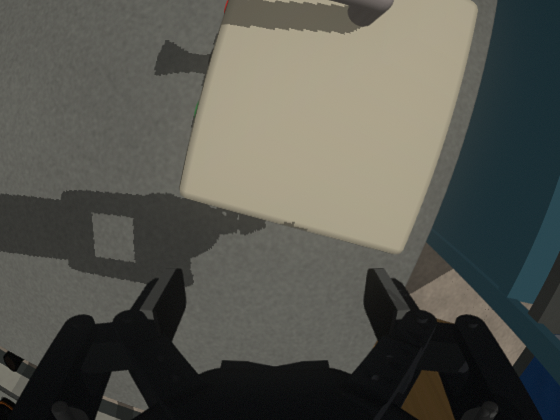

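```bash
cat > h.py <<'E'
import numpy as np,cv2
from plant import readout,cams
C={'top':dict(K=np.array([[477.07339895,0,276.97137324],[0,477.07339895,216.17481084],[0,0,1]]),R=np.array([[ 0.02716719,-0.99925932,0.02725372],[-0.99031696,-0.03061714,-0.13540647],[0.13614061,-0.02331121,-0.99041523]]),t=np.array([-0.02063203,0.56084415,0.86852302])),
'side':dict(K=np.array([[478.45128519,0,281.26820728],[0,478.45128519,215.32538657],[0,0,1]]),R=np.array([[-0.82366694,-0.5667901,0.01793766],[-0.32561539,0.44681765,-0.83326383],[0.46427082,-0.69217264,-0.55258451]]),t=np.array([0.43868623,0.22957798,0.68738838]))}
def back(n,u,v,z):
    c=C[n];d=c['R'].T@np.linalg.solve(c['K'],[u,v,1.]);o=-c['R'].T@c['t'];return (o+d*(z-o[2])/d[2])
def proj(n,X):
    c=C[n];p=c['K']@(c['R']@np.asarray(X,float)+c['t']);return p[:2]/p[2]
def cyl(img,n,x,y,z0,parts,s,u0,v0,col=(0,255,0)):
    for z,r in parts:
        a=np.linspace(0,2*np.pi,40)
        P=np.array([(proj(n,[x+r*np.cos(t),y+r*np.sin(t),z0+z])-[u0,v0])*s+s/2-.5 for t in a])
        cv2.polylines(img,[np.round(P).astype(int)],True,col,1)
def crop(n,u0,v0,w,h,s,img=None):
    if img is None: img=cams.grab_frame(n)['image'][:,:,::-1]
    return cv2.resize(img[v0:v0+h,u0:u0+w],None,fx=s,fy=s,interpolation=cv2.INTER_CUBIC).copy()
E
python3 - <<'E'
from h import *
t=cv2.imread('pics/top0.png');s=cv2.imread('pics/side0.png')
cv2.imwrite('pics/tc.png',crop('top',200,135,170,130,4.7 and 4,t))
cv2.imwrite('pics/sc.png',crop('side',165,140,190,150,4,s))
print('rest',back('top',118,218,.008))
for c in [(378,174),(452,172),(463,306),(389,310)]: print('mat',back('top',*c,.005))
for c in [(213,146),(352,145),(355,253),(215,256)]: print('tray',back('top',*c,.017))
E
```

```text
rest [0.55223928 0.30427378 0.008     ]
mat [ 0.65750918 -0.20563283  0.005     ]
mat [ 0.66665092 -0.35581553  0.005     ]
mat [ 0.40091393 -0.37127531  0.005     ]
mat [ 0.3895698 -0.2265623  0.005    ]
tray [0.70035252 0.12554721 0.017     ]
tray [ 0.71210173 -0.15067685  0.017     ]
tray [ 0.49693654 -0.15775088  0.017     ]
tray [0.48342407 0.11189093 0.017     ]
```

View pics/tc.png

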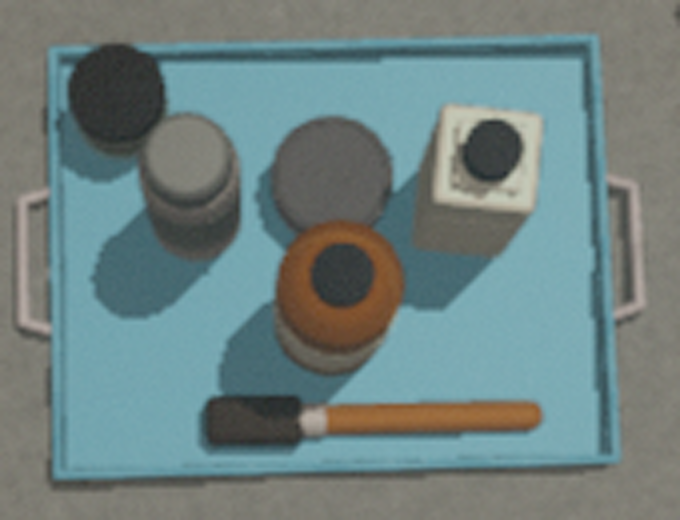

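View pics/sc.png

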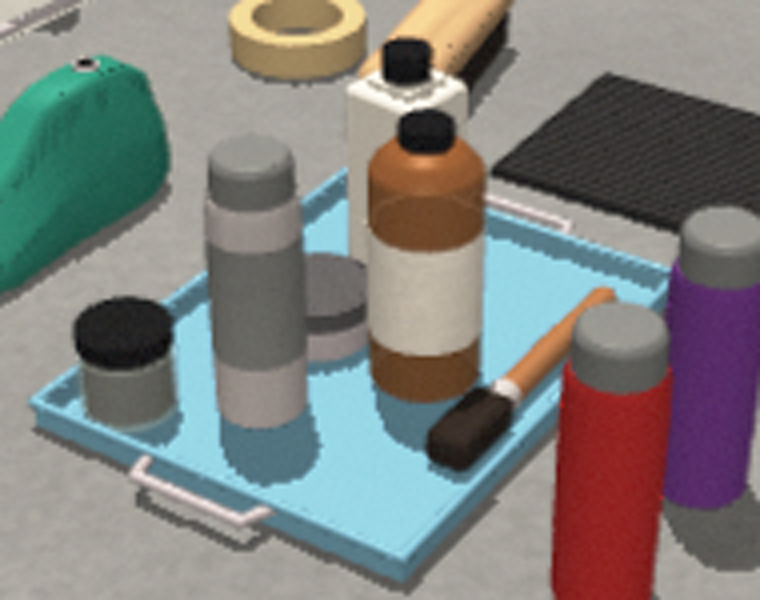

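```bash
python3 - <<'E'
from h import *
P={}
for n,u,v,z in [('aer',187,153,.144),('rnd',343,274,.146),('sq',493,148,.142),('tin',333,175,.034),('jar',117,92,.052)]:
    p=back('top',200+u/4-.4,135+v/4-.4,z);P[n]=p;print(n,p[:2].round(4))
t=P['tin']
for n in P: print(n,np.linalg.norm(P[n]-t*0-t if 0 else (P[n]-t)[:2]).round(4))
parts=dict(aer=[(0,.0225),(.114,.0225),(.14,.02)],rnd=[(0,.028),(.118,.028),(.142,.0135)],sq=[(.138,.013),(.118,.023),(0,.023)],tin=[(0,.03),(.03,.03)],jar=[(.048,.024),(0,.024)])
a=crop('top',200,135,170,130,4,cv2.imread('pics/top0.png'))
b=crop('side',165,140,190,150,4,cv2.imread('pics/side0.png'))
for n in P:
    cyl(a,'top',P[n][0],P[n][1],.004,parts[n],4,200,135)
    cyl(b,'side',P[n][0],P[n][1],.004,parts[n],4,165,140)
cv2.imwrite('pics/tco.png',a);cv2.imwrite('pics/sco.png',b)
for u,v in [(444,105),(542,113),(532,212),(433,200)]:
    print(back('top',200+u/4-.4,135+v/4-.4,.122)[:2])
for u,v in [(600,120),(720,130)]: pass
print(back('top',235,288,.14),back('top',288,290,.14),'purple',back('top',116,130,.14))
E
```

```text
aer [0.6192 0.0521]
rnd [ 0.569  -0.0153]
sq [ 0.6262 -0.0782]
tin [ 0.6359 -0.0138]
jar [0.6687 0.0904]
aer 0.068
rnd 0.0669
sq 0.0651
tin 0.0
jar 0.1093
[ 0.64953365 -0.05873873]
[ 0.64740446 -0.101925  ]
[ 0.60300229 -0.09802047]
[ 0.60691407 -0.05468436]
[0.42566627 0.06397328 0.14      ] [ 0.42474342 -0.02351674  0.14      ] purple [0.68761903 0.27773848 0.14      ]
```

View pics/tco.png

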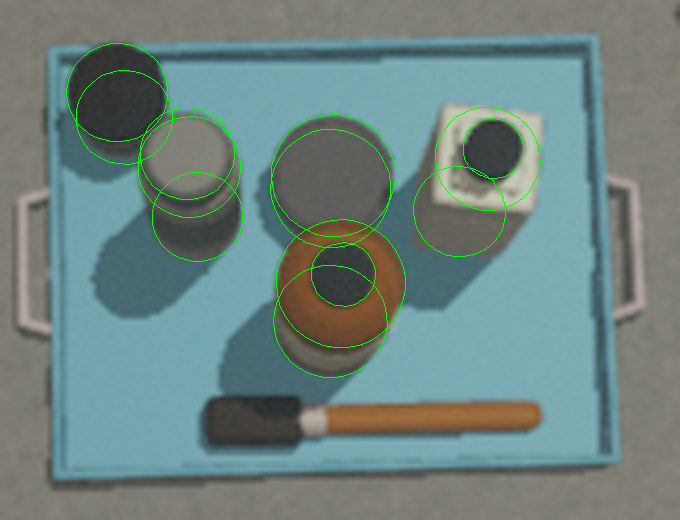

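View pics/sco.png

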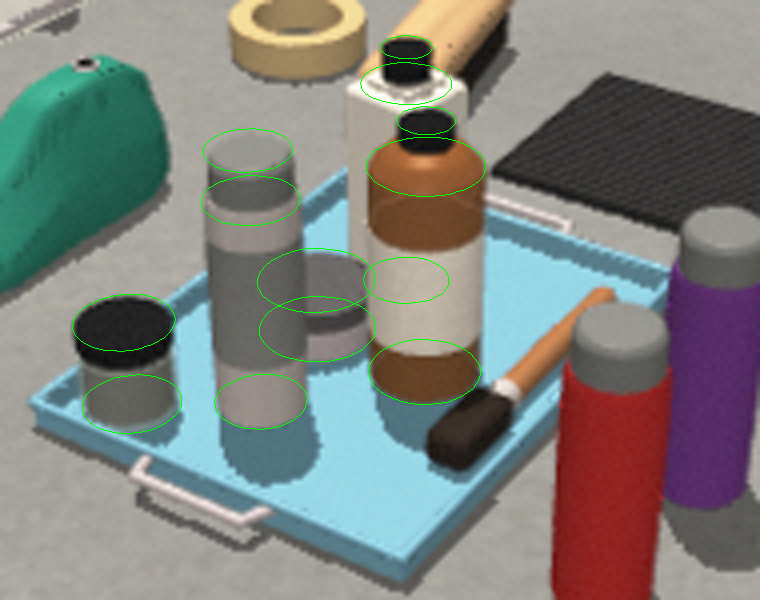

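```bash
cat >> h.py <<'E'
from scipy.spatial.transform import Rotation as Ro
def tool():
    s=readout.state();q=s['tool_rot'];return s,np.array(s['tool_pos']),Ro.from_quat([q[1],q[2],q[3],q[0]]).as_matrix()
def delta(target,yawz=None):
    """cm shift in tool axes to world target; also in axes as they'd stand with tool z at heading yawz(deg) pointing down"""
    s,p,R=tool();d=np.array(target)-p
    print('t',round(s['time'],2),'p',p.round(4),'F',s['contact_force'].round(1),'w',round(s['gripper_width'],3),'q',s['joint_pos'].round(2))
    print('zhead',np.degrees(np.arctan2(R[1,2],R[0,2])).round(2),'tilt y',R[:,1].round(3))
    print('now-axes cm',(R.T@d*100).round(2),'world cm',(d*100).round(2))
E
python3 - <<'E'
from h import *
s,p,R=tool();print(R.round(3));delta([.569,-.0153,.26])
E
```

```text
[[-0.962 -0.     0.274]
 [-0.274  0.002 -0.962]
 [-0.    -1.    -0.002]]
t 0.15 p [ 0.1713 -0.6006  0.2413] F [-0.9 -0.3  0.3] w 0.997 q [-1.41  0.05  1.61 -0.    1.48 -0.12]
zhead -74.08 tilt y [-0.     0.002 -1.   ]
now-axes cm [-54.3   -1.79 -45.38] world cm [39.77 58.53  1.87]
```

Request:
play_rows:
  slide:
    - [0,-3,0]
    - [0,-3,0]
    - [-2.6,0,-3.8]
    - [-2.6,0,-3.8]
    - [-2.6,0,-3.8]
    - [-2.6,0,-3.8]
    - [-2.6,0,-3.8]
    - [-2.6,0,-3.8]
    - [-2.6,0,-3.8]
    - [-2.6,0,-3.8]
    - [-2.6,0,-3.8]
    - [-2.6,0,-3.8]
  yaw: [8,7.9,0,0,0,0,0,0,0,0,0,0]
  grip: [-1,-1,-1,-1,-1,-1,-1,-1,-1,-1,-1,-1]

```text
time: 1.35
tool_pos: [0.4319, -0.2191, 0.3021]
tool_rot: [-0.0, -0.0, -0.707, 0.707]
contact_force: [-0.0, 0.2, 0.6]
gripper_width: 1.003
```

```bash
python3 - <<'E'
from h import *
delta([.569,-.0153,.091])
E
```

```text
t 1.35 p [ 0.4319 -0.2191  0.3021] F [-0.   0.2  0.6] w 1.003 q [-0.62 -0.32  1.85  0.    1.61  0.95]
zhead -90.0 tilt y [ 0. -0. -1.]
now-axes cm [-13.71  21.11 -20.39] world cm [ 13.71  20.38 -21.11]
```

Request:
play_rows:
  slide:
    - [-2.3,0,-3.4]
    - [-2.3,0,-3.4]
    - [-2.3,0,-3.4]
    - [-2.3,0,-3.4]
    - [-2.3,0,-3.4]
    - [-2.2,0,-3.4]
    - [0,4,0]
    - [0,4,0]
    - [0,2,0]
    - [0,0,0]
  yaw: [0,0,0,0,0,0,0,0,0,0]
  grip: [-1,-1,-1,-1,-1,-1,-1,-1,-1,-1]

```text
time: 2.35
tool_pos: [0.5655, -0.0163, 0.1973]
tool_rot: [-0.003, -0.003, 0.708, -0.707]
contact_force: [-0.6, -0.1, -0.1]
gripper_width: 1.001
```

```bash
python3 - <<'E'
from h import *
delta([.569,-.0153,.091])
f=cams.grab_frame('wrist');cv2.imwrite('pics/w1.png',f['image'][:,:,::-1])
E
```

```text
t 2.35 p [ 0.5655 -0.0163  0.1973] F [-0.6 -0.1 -0.1] w 1.001 q [-0.16 -0.05  1.79  0.    1.41  1.41]
zhead -89.97 tilt y [-0.009  0.001 -1.   ]
now-axes cm [-0.45 10.62 -0.08] world cm [  0.35   0.1  -10.63]
```

View pics/w1.png

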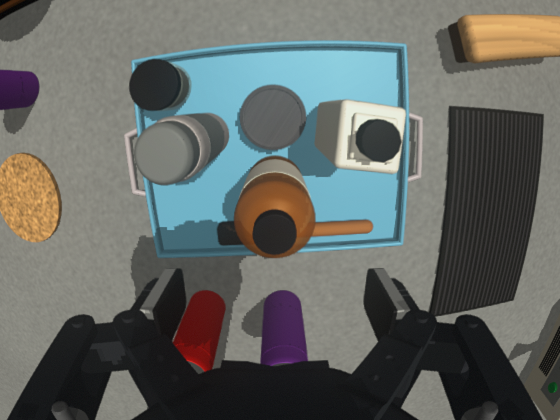

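```bash
cat >> h.py <<'E'
M=np.array([[-9.63696035e-04,9.52527511e-01,3.04451e-01,-7.82158862e-02],[-1.09e-05,-3.04451152e-01,9.5252795e-01,-1.32685726e-01],[1,9.146e-04,3.038e-04,4.194e-04],[0,0,0,1]])
def wproj(X,p,R):
    c=M[:3,:3].T@(R.T@(np.asarray(X)-p)-M[:3,3]);th=np.arctan2(np.hypot(c[0],c[1]),c[2]);r=325.192*th/np.hypot(c[0],c[1])
    return np.array([274.416+r*c[0],211.18+r*c[1]])
def wback(u,v,z,p,R):
    d=np.array([u-274.416,v-211.18]);r=np.hypot(*d);th=r/325.192
    c=np.array([*(d/r*np.sin(th)),np.cos(th)]);o=R@M[:3,3]+p;w=R@M[:3,:3]@c
    return o+w*(z-o[2])/w[2]
E
python3 - <<'E'
from h import *
s,p,R=tool();f=cams.grab_frame('wrist')
delta([.569,-.0153,.091])
im=f['image'][:,:,::-1];
def pl(img,x,y,z,r):
    P=np.array([(wproj([x+r*np.cos(t),y+r*np.sin(t),z],p,R)-[120,30])*2.5+.75 for t in np.linspace(0,6.28,40)]);cv2.polylines(img,[np.round(P).astype(int)],True,(0,255,0),1)
a=cv2.resize(im[30:270,120:430],None,fx=2.5,fy=2.5,interpolation=cv2.INTER_CUBIC)
for x,y,h,r in [(.6192,.0521,.144,.02),(.569,-.0153,.146,.0135),(.6262,-.0782,.142,.013),(.6359,-.0138,.034,.03),(.6359,-.0138,.004,.03),(.6687,.0904,.052,.024),(.569,-.0153,.004,.028)]: pl(a,x,y,h,r)
cv2.imwrite('pics/w1o.png',a)
E
```

```text
t 2.45 p [ 0.5682 -0.0169  0.2025] F [0.2 0.1 0.6] w 1.0 q [-0.16 -0.05  1.79  0.    1.41  1.41]
zhead -89.98 tilt y [-0.  0. -1.]
now-axes cm [-0.08 11.15 -0.16] world cm [  0.08   0.16 -11.15]
```

View pics/w1o.png

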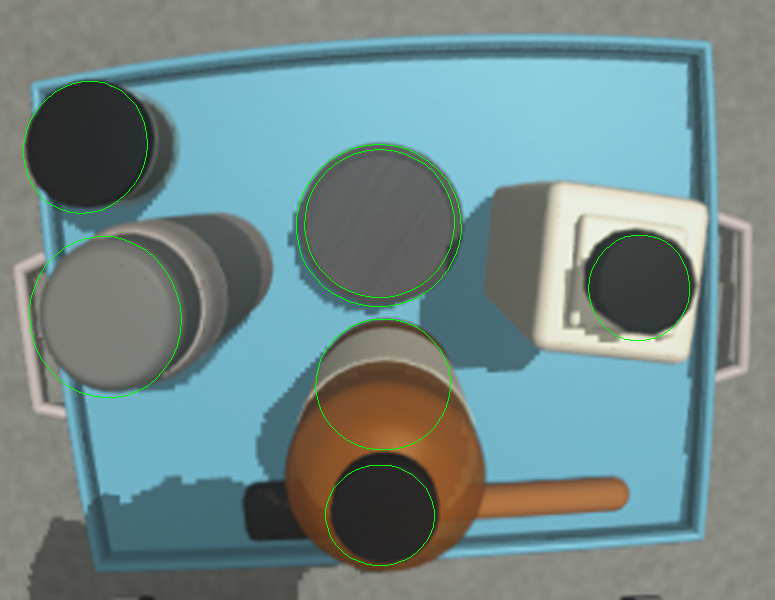

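Request:
play_rows:
  slide:
    - [-0.1,2.5,-0.1]
    - [0,3,0]
    - [0,3,0]
    - [0,1.6,0]
    - [0,1,0]
    - [0,0,0]
    - [0,0,0]
    - [0,0,0]
    - [0,0,0]
    - [0,0,0]
    - [0,0,0]
    - [0,0,0]
  yaw: [0,0,0,0,0,0,0,0,0,0,0,0]
  grip: [-1,-1,-1,-1,-1,-1,-1,1,1,1,1,1]

```text
time: 3.65
tool_pos: [0.5705, -0.016, 0.093]
tool_rot: [-0.001, -0.001, -0.707, 0.707]
contact_force: [1.5, 0.9, 5.6]
gripper_width: 0.642
```

```bash
python3 - <<'E'
from h import *
delta([.569,-.0153,.091])
f=cams.grab_frame('side');cv2.imwrite('pics/s2.png',crop('side',140,60,280,210,2.8,f['image'][:,:,::-1]))
delta([.569,-.0153,.091])
E
```

```text
t 3.65 p [ 0.5705 -0.016   0.093 ] F [1.5 0.9 5.6] w 0.642 q [-0.16  0.06  1.86  0.    1.21  1.41]
zhead -89.98 tilt y [ 0.003 -0.    -1.   ]
now-axes cm [ 0.15  0.2  -0.07] world cm [-0.15  0.07 -0.2 ]
t 3.7 p [ 0.5705 -0.016   0.093 ] F [0.3 0.3 5.8] w 0.647 q [-0.16  0.06  1.86  0.    1.21  1.41]
zhead -89.98 tilt y [ 0.003 -0.    -1.   ]
now-axes cm [ 0.15  0.2  -0.07] world cm [-0.15  0.07 -0.2 ]
```

View pics/s2.png

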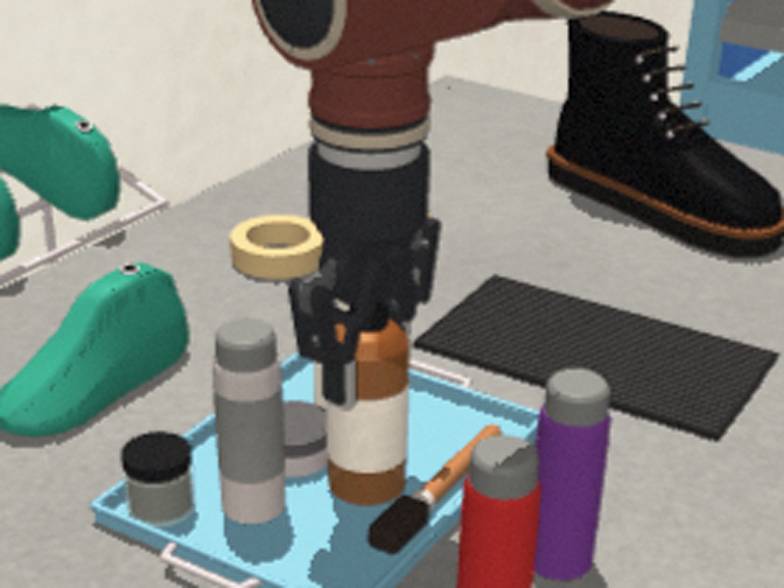

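Request:
play_rows:
  slide:
    - [0,-1,0]
    - [0,-2,0]
    - [0,-3,0]
    - [0,-3,0]
    - [0,-3,0]
    - [0,-3,0]
    - [0.5,-1,1]
    - [1.5,0,3]
    - [1.5,0,3]
    - [1.5,0,3]
    - [1.5,0,3]
    - [1.5,0,3]
  yaw: [0,0,0,0,0,0,0,0,0,0,0,0]
  grip: [1,1,1,1,1,1,1,1,1,1,1,1]

```text
time: 4.9
tool_pos: [0.4872, -0.1771, 0.2493]
tool_rot: [-0.001, -0.001, 0.708, -0.707]
contact_force: [0.1, -0.2, -2.4]
gripper_width: 0.637
```

```bash
python3 - <<'E'
from h import *
delta([.43,-.297,.094])
E
```

```text
t 4.9 p [ 0.4872 -0.1771  0.2493] F [ 0.1 -0.2 -2.4] w 0.637 q [-0.49 -0.21  1.85 -0.    1.51  1.08]
zhead -89.99 tilt y [-0.003  0.001 -1.   ]
now-axes cm [ 5.67 15.53 12.01] world cm [ -5.72 -11.99 -15.53]
```

Request:
play_rows:
  slide:
    - [1.5,0,3]
    - [1.5,0,3]
    - [1.3,0,2.8]
    - [0.8,0,1.7]
    - [0.3,2,0.8]
    - [0,3,0]
    - [0,3,0]
    - [0,2,0]
    - [0,1,0]
    - [0,0,0]
    - [0,0,0]
  yaw: [0,0,0,0,0,0,0,0,0,0,0]
  grip: [1,1,1,1,1,1,1,1,1,1,1]

```text
time: 6.0
tool_pos: [0.4353, -0.2892, 0.1417]
tool_rot: [-0.0, 0.0, -0.707, 0.707]
contact_force: [0.4, -0.3, -2.6]
gripper_width: 0.64
```

```bash
python3 - <<'E'
from h import *
delta([.43,-.297,.094])
E
```

```text
t 6.0 p [ 0.4353 -0.2892  0.1417] F [ 0.4 -0.3 -2.6] w 0.64 q [-0.73 -0.11  1.94 -0.    1.31  0.84]
zhead -89.99 tilt y [ 0. -0. -1.]
now-axes cm [0.53 4.77 0.78] world cm [-0.53 -0.78 -4.77]
```

Request:
play_rows:
  slide:
    - [0.2,1.5,0.3]
    - [0.2,1.5,0.4]
    - [0,0.8,0]
    - [0,0.4,0]
    - [0,0.3,0]
    - [0,0.2,0]
    - [0,0,0]
    - [0,0,0]
  yaw: [0,0,0,0,0,0,0,0]
  grip: [1,1,1,1,1,1,1,1]

```text
time: 6.8
tool_pos: [0.4316, -0.2961, 0.0948]
tool_rot: [-0.0, -0.0, -0.707, 0.707]
contact_force: [-0.1, 0.2, -2.2]
gripper_width: 0.64
```

Request:
play_rows:
  slide:
    - [0,0.1,0]
    - [0,0,0]
    - [0,0,0]
  yaw: [0,0,0]
  grip: [1,1,1]

```text
time: 7.1
tool_pos: [0.4317, -0.2962, 0.094]
tool_rot: [-0.0, -0.0, -0.707, 0.707]
contact_force: [-0.5, 0.9, 1.0]
gripper_width: 0.642
```

Request:
play_rows:
  slide:
    - [0,0,0]
    - [0,0,0]
    - [0,0,0]
    - [0,0,0]
    - [0,0,0]
    - [0,-2,0]
    - [0,-3,0]
    - [0,-3,0]
    - [0,-3,0]
    - [0,0,0]
    - [0,0,0]
  yaw: [0,0,0,0,0,0,0,0,0,0,0]
  grip: [0,-1,-1,-1,-1,-1,-1,-1,-1,-1,-1]

```text
time: 8.2
tool_pos: [0.4316, -0.2962, 0.204]
tool_rot: [-0.001, -0.0, -0.707, 0.708]
contact_force: [-0.3, 1.1, -0.8]
gripper_width: 1.0
```

```bash
python3 - <<'E'
from h import *
delta([.6265,-.0785,.21])
f=cams.grab_frame('top');cv2.imwrite('pics/t3.png',f['image'][:,:,::-1])
E
```

```text
t 8.2 p [ 0.4316 -0.2962  0.204 ] F [-0.3  1.1 -0.8] w 1.0 q [-0.74 -0.17  1.89 -0.    1.42  0.83]
zhead -89.99 tilt y [ 0.001 -0.001 -1.   ]
now-axes cm [-19.5   -0.6  -21.77] world cm [19.49 21.77  0.6 ]
```

View pics/t3.png

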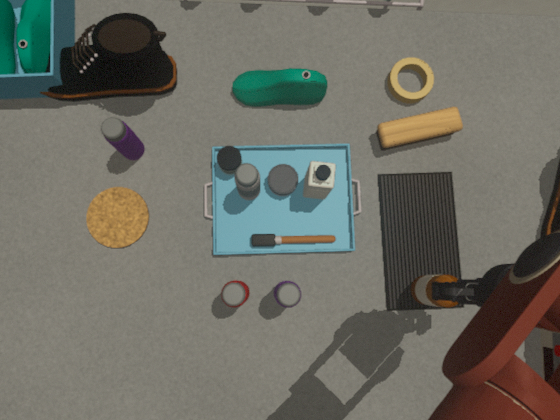

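Request:
play_rows:
  slide:
    - [-2.5,-0.2,-2.8]
    - [-2.5,-0.2,-2.8]
    - [-2.5,-0.2,-2.8]
    - [-2.5,0,-2.8]
    - [-2.5,0,-2.8]
    - [-2.5,0,-2.8]
    - [-2.5,0,-2.8]
    - [-2,0,-2.2]
    - [0,0,0]
    - [0,0,0]
    - [0,0,0]
  yaw: [0,0,0,0,0,0,0,0,4.6,0,0]
  grip: [-1,-1,-1,-1,-1,-1,-1,-1,-1,-1,-1]

```text
time: 9.35
tool_pos: [0.6254, -0.0778, 0.2074]
tool_rot: [-0.029, 0.027, 0.707, -0.706]
contact_force: [-0.3, 0.3, -0.0]
gripper_width: 0.997
```

```bash
python3 - <<'E'
from h import *
delta([.6265,-.0785,.093])
f=cams.grab_frame('wrist');s,p,R=tool();cv2.imwrite('pics/w3.png',f['image'][:,:,::-1])
print(p,wproj([.6265,-.0785,.142],p,R))
E
```

```text
t 9.35 p [ 0.6254 -0.0778  0.2074] F [-0.3  0.3 -0. ] w 0.997 q [-0.24  0.09  1.63 -0.    1.42  1.41]
zhead -94.5 tilt y [-0.003  0.001 -1.   ]
now-axes cm [-0.15 11.44  0.06] world cm [  0.11  -0.07 -11.44]
[ 0.62545243 -0.07815878  0.20794123] [274.07712922 230.84736874]
```

View pics/w3.png

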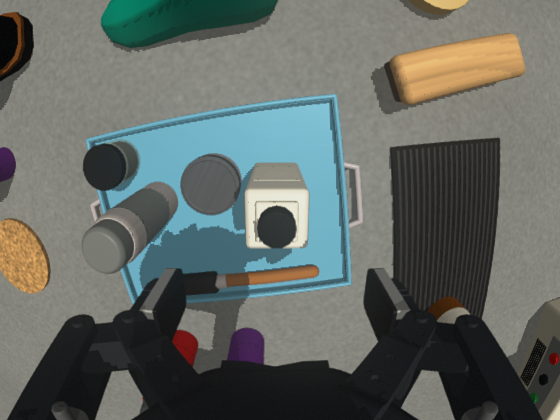

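Request:
play_rows:
  slide:
    - [-0.2,2.5,0.1]
    - [0,3,0]
    - [0,3,0]
    - [0,1.9,0]
    - [0,1,0]
    - [0,0,0]
    - [0,0,0]
    - [0,0,0]
    - [0,0,0]
    - [0,0,0]
    - [0,0,0]
    - [0,0,0]
  yaw: [0,0,0,0,0,0,0,0,0,0,0,0]
  grip: [-1,-1,-1,-1,-1,-1,-1,1,1,1,1,1]

```text
time: 10.6
tool_pos: [0.6291, -0.0793, 0.0967]
tool_rot: [0.027, -0.029, -0.706, 0.707]
contact_force: [0.7, -0.6, 4.5]
gripper_width: 0.529
```

Request:
play_rows:
  slide:
    - [0,0,0]
    - [0,0,0]
  yaw: [0,0]
  grip: [1,1]

```text
time: 10.8
tool_pos: [0.6291, -0.0793, 0.0967]
tool_rot: [0.027, -0.029, -0.706, 0.707]
contact_force: [-0.4, -0.7, 6.2]
gripper_width: 0.528
```

Request:
play_rows:
  slide:
    - [0,-1,0]
    - [0,-2,0]
    - [0,-3,0]
    - [0,-3,0]
    - [0,-3,0]
    - [0,-3,0]
    - [0.4,-0.5,1]
    - [1.1,0,3]
    - [1.1,0,3]
    - [1.1,0,3]
    - [1.1,0,3]
    - [1.1,0,3]
  yaw: [0,0,0,0,0,0,0,0,0,0,0,0]
  grip: [1,1,1,1,1,1,1,1,1,1,1,1]

```text
time: 12.0
tool_pos: [0.5545, -0.2348, 0.2476]
tool_rot: [-0.03, 0.027, 0.707, -0.706]
contact_force: [0.0, -0.5, -1.8]
gripper_width: 0.533
```

Request:
play_rows:
  slide:
    - [1.1,0,3]
    - [0.9,0,2]
    - [0.4,0,0.8]
    - [0,2,0]
    - [0,3,0]
    - [0,3,0]
    - [0,2,0]
    - [0,1,0]
    - [0,0,0]
    - [0,0,0]
  yaw: [0,0,0,0,0,0,0,0,0,0]
  grip: [1,1,1,1,1,1,1,1,1,1]

```text
time: 13.0
tool_pos: [0.5284, -0.2898, 0.1409]
tool_rot: [0.028, -0.028, -0.706, 0.707]
contact_force: [0.1, -1.0, -2.1]
gripper_width: 0.526
```

```bash
python3 - <<'E'
from h import *
delta([.53,-.29,.0977])
E
```

```text
t 13.0 p [ 0.5284 -0.2898  0.1409] F [ 0.1 -1.  -2.1] w 0.526 q [-0.63  0.08  1.76  0.    1.3   1.03]
zhead -94.57 tilt y [ 0.001 -0.    -1.   ]
now-axes cm [-0.16  4.32  0.01] world cm [ 0.16 -0.02 -4.32]
```

Request:
play_rows:
  slide:
    - [0,1.5,0]
    - [0,1.3,0]
    - [0,0.7,0]
    - [0,0.4,0]
    - [0,0.2,0]
    - [0,0.1,0]
    - [0,0,0]
    - [0,0,0]
  yaw: [0,0,0,0,0,0,0,0]
  grip: [1,1,1,1,1,1,1,1]

```text
time: 13.8
tool_pos: [0.5283, -0.2899, 0.0988]
tool_rot: [0.028, -0.029, -0.706, 0.707]
contact_force: [-0.1, 0.0, -1.4]
gripper_width: 0.529
```

Request:
play_rows:
  slide:
    - [0,0.1,0]
    - [0,0,0]
    - [0,0,0]
  yaw: [0,0,0]
  grip: [1,1,1]

```text
time: 14.1
tool_pos: [0.5283, -0.2899, 0.0977]
tool_rot: [0.028, -0.029, -0.706, 0.707]
contact_force: [0.3, -0.5, -1.0]
gripper_width: 0.534
```

Request:
play_rows:
  slide:
    - [0,0.05,0]
    - [0,0,0]
    - [0,0,0]
  yaw: [0,0,0]
  grip: [1,1,1]

```text
time: 14.4
tool_pos: [0.5284, -0.29, 0.0977]
tool_rot: [0.028, -0.029, -0.706, 0.707]
contact_force: [-0.4, 0.9, 5.2]
gripper_width: 0.53
```

Request:
play_rows:
  slide:
    - [0,0,0]
    - [0,0,0]
    - [0,0,0]
    - [0,0,0]
    - [0,0,0]
    - [0,-2,0]
    - [0,-3,0]
    - [0,-3,0]
    - [0,-3,0]
    - [0,0,0]
    - [0,0,0]
  yaw: [0,0,0,0,0,0,0,0,0,-4.6,0]
  grip: [0,-1,-1,-1,-1,-1,-1,-1,-1,-1,-1]

```text
time: 15.5
tool_pos: [0.5285, -0.2901, 0.2082]
tool_rot: [-0.001, -0.001, -0.707, 0.708]
contact_force: [-0.9, -0.5, -0.7]
gripper_width: 0.999
```

Request:
play_rows:
  slide:
    - [-0.9,0,-3.4]
    - [-0.9,0,-3.4]
    - [-0.9,0,-3.4]
    - [-0.9,0,-3.4]
    - [-0.9,0,-3.4]
    - [-0.9,0,-3.4]
    - [-0.9,0,-3.4]
    - [-0.9,0,-3.4]
    - [-0.9,0,-3.4]
    - [-0.9,0,-3.4]
    - [0,0,0]
    - [0,0,0]
  yaw: [0,0,0,0,0,0,0,0,0,0,0,0]
  grip: [-1,-1,-1,-1,-1,-1,-1,-1,-1,-1,-1,-1]

```text
time: 16.7
tool_pos: [0.6172, 0.0509, 0.2053]
tool_rot: [0.001, 0.001, -0.707, 0.707]
contact_force: [-0.4, -0.6, -0.4]
gripper_width: 1.003
```

```bash
python3 - <<'E'
from h import *
delta([.6190,.0512,.094])
s,p,R=tool();f=cams.grab_frame('wrist');cv2.imwrite('pics/w4.png',f['image'][:,:,::-1])
print(wproj([.6190,.0512,.144],p,R))
f=cams.grab_frame('top');cv2.imwrite('pics/t4.png',f['image'][:,:,::-1])
E
```

```text
t 16.7 p [0.6172 0.0509 0.2053] F [-0.4 -0.6 -0.4] w 1.003 q [-0.04  0.07  1.66 -0.    1.42  1.53]
zhead -89.96 tilt y [-0.003 -0.    -1.   ]
now-axes cm [-0.21 11.13 -0.04] world cm [  0.18   0.03 -11.13]
[273.07255834 232.434576  ]
```

View pics/w4.png

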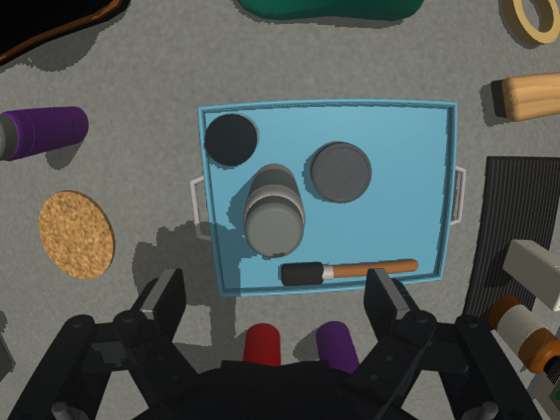

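View pics/t4.png

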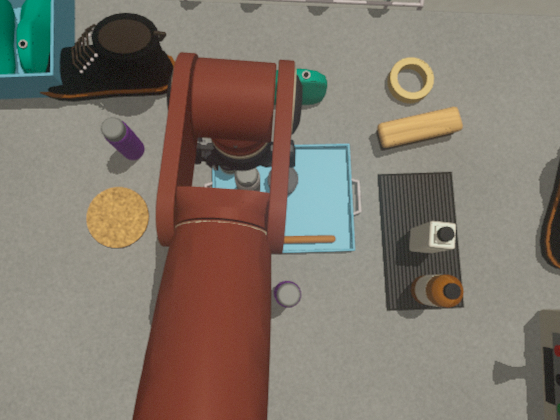

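Request:
play_rows:
  slide:
    - [-0.1,2.5,0]
    - [0,3,0]
    - [0,3,0]
    - [0,1.9,0]
    - [0,1,0]
    - [0,0,0]
    - [0,0,0]
    - [0,0,0]
    - [0,0,0]
    - [0,0,0]
    - [0,0,0]
    - [0,0,0]
  yaw: [0,0,0,0,0,0,0,0,0,0,0,0]
  grip: [-1,-1,-1,-1,-1,-1,-1,1,1,1,1,1]

```text
time: 18.0
tool_pos: [0.6198, 0.0506, 0.0942]
tool_rot: [0.001, 0.001, 0.707, -0.707]
contact_force: [-0.5, 1.9, 4.8]
gripper_width: 0.512
```

Request:
play_rows:
  slide:
    - [0,0,0]
    - [0,0,0]
  yaw: [0,0]
  grip: [1,1]

```text
time: 18.2
tool_pos: [0.6198, 0.0506, 0.0942]
tool_rot: [0.001, 0.001, 0.707, -0.707]
contact_force: [-0.6, 0.7, 5.7]
gripper_width: 0.516
```

Request:
play_rows:
  slide:
    - [0,-1,0]
    - [0,-2,0]
    - [0,-3,0]
    - [0,-3,0]
    - [0,-3,0]
    - [0,-3,0]
    - [0,-0.5,1.5]
    - [0,0,3]
    - [0,0,3]
    - [0,0,3]
    - [0,0,3]
    - [0,0,3]
  yaw: [0,0,0,0,0,0,0,0,0,0,0,0]
  grip: [1,1,1,1,1,1,1,1,1,1,1,1]

```text
time: 19.4
tool_pos: [0.6175, -0.1167, 0.245]
tool_rot: [-0.002, -0.001, 0.707, -0.707]
contact_force: [0.1, -0.1, -3.3]
gripper_width: 0.508
```

Request:
play_rows:
  slide:
    - [0,0,3]
    - [0,0,3]
    - [0,0,3]
    - [0,0,3]
    - [0,0,3]
    - [0,0,2]
    - [0,2,0]
    - [0,3,0]
    - [0,3,0]
    - [0,2,0]
    - [0,1,0]
    - [0,0,0]
  yaw: [0,0,0,0,0,0,0,0,0,0,0,0]
  grip: [1,1,1,1,1,1,1,1,1,1,1,1]

```text
time: 20.6
tool_pos: [0.6173, -0.284, 0.1346]
tool_rot: [-0.002, -0.002, 0.708, -0.706]
contact_force: [-0.9, 0.4, -3.0]
gripper_width: 0.512
```

```bash
python3 - <<'E'
from h import *
delta([.622,-.284,.0952])
E
```

```text
t 20.6 p [ 0.6173 -0.284   0.1346] F [-0.9  0.4 -3. ] w 0.512 q [-0.54  0.26  1.56 -0.    1.32  1.03]
zhead -89.99 tilt y [-0.005  0.003 -1.   ]
now-axes cm [-0.48  3.94  0.01] world cm [ 0.47  0.   -3.94]
```

Request:
play_rows:
  slide:
    - [-0.2,1.5,0]
    - [0,1.2,0]
    - [0,0.6,0]
    - [0,0.4,0]
    - [0,0.2,0]
    - [0,0,0]
    - [0,0,0]
  yaw: [0,0,0,0,0,0,0]
  grip: [1,1,1,1,1,1,1]

```text
time: 21.3
tool_pos: [0.6213, -0.2849, 0.0994]
tool_rot: [-0.0, -0.0, -0.707, 0.707]
contact_force: [0.4, -0.5, -3.4]
gripper_width: 0.508
```

Request:
play_rows:
  slide:
    - [0,0.2,0]
    - [0,0.1,0]
    - [0,0.1,0]
    - [0,0,0]
    - [0,0,0]
  yaw: [0,0,0,0,0]
  grip: [1,1,1,1,1]

```text
time: 21.8
tool_pos: [0.6212, -0.2848, 0.0953]
tool_rot: [-0.0, -0.0, -0.707, 0.707]
contact_force: [-0.4, 1.8, -0.6]
gripper_width: 0.514
```

Request:
play_rows:
  slide:
    - [0,0.05,0]
    - [0,0,0]
    - [0,0,0]
    - [0,0,0]
    - [0,0,0]
    - [0,0,0]
    - [0,-2,0]
    - [0,-3,0]
    - [0,-3,0]
    - [0,-3,0]
    - [0,0,0]
  yaw: [0,0,0,0,0,0,0,0,0,0,0]
  grip: [1,0,-1,-1,-1,-1,-1,-1,-1,-1,-1]

```text
time: 22.9
tool_pos: [0.6236, -0.2862, 0.2109]
tool_rot: [-0.003, -0.003, -0.705, 0.709]
contact_force: [0.5, -1.4, 0.6]
gripper_width: 1.0
```

Request:
play_rows:
  slide:
    - [-0.2,0,-3]
    - [-0.2,0,-3]
    - [-0.2,0,-3]
    - [-0.2,0,-3]
    - [-0.2,0,-3]
    - [-0.2,0,-3]
    - [-0.2,0,-3]
    - [0,0,-3]
    - [0,0,-2.9]
    - [0,0,0]
    - [0,0,0]
    - [0,0,0]
  yaw: [0,0,0,0,0,0,0,0,0,0,0,0]
  grip: [-1,-1,-1,-1,-1,-1,-1,-1,-1,-1,-1,-1]

```text
time: 24.1
tool_pos: [0.6348, -0.0164, 0.2037]
tool_rot: [0.0, 0.0, -0.707, 0.707]
contact_force: [0.2, 0.3, -0.1]
gripper_width: 1.002
```

```bash
python3 - <<'E'
from h import *
delta([.635,-.0142,.022])
s,p,R=tool();f=cams.grab_frame('wrist');im=f['image'][:,:,::-1].copy()
for z in (.034,.004):
  P=np.array([wproj([.635+.03*np.cos(t),-.0142+.03*np.sin(t),z],p,R) for t in np.linspace(0,6.28,40)]);cv2.polylines(im,[np.round(P).astype(int)],True,(0,255,0),1)
cv2.imwrite('pics/w5.png',im)
f=cams.grab_frame('top');cv2.imwrite('pics/t5.png',f['image'][:,:,::-1])
E
```

```text
t 24.1 p [ 0.6348 -0.0164  0.2037] F [ 0.2  0.3 -0.1] w 1.002 q [-0.14  0.1   1.63 -0.    1.41  1.43]
zhead -90.02 tilt y [-0.001 -0.    -1.   ]
now-axes cm [-0.04 18.17 -0.23] world cm [  0.02   0.22 -18.17]
```

View pics/w5.png

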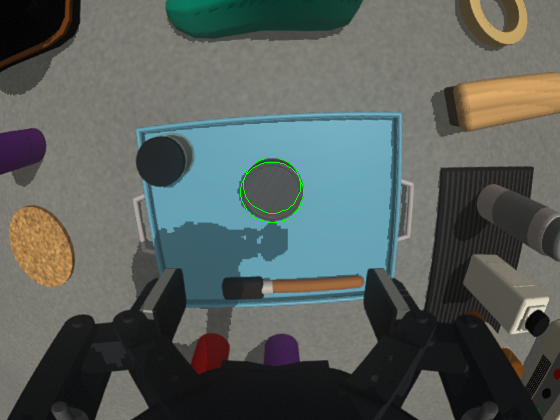

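View pics/t5.png

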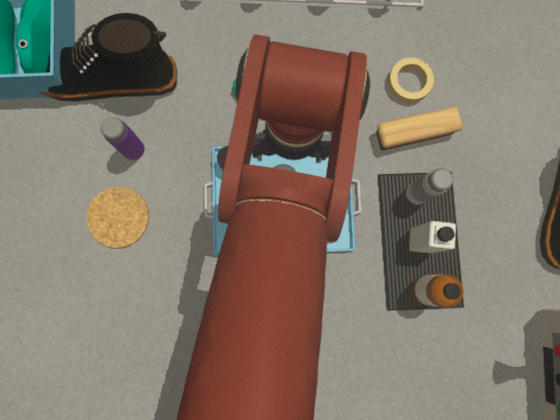

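Request:
play_rows:
  slide:
    - [0,2.5,-0.2]
    - [0,3,0]
    - [0,3,0]
    - [0,3,0]
    - [0,3,0]
    - [0,2,0]
    - [0,1,0]
    - [0,0.5,0]
    - [0,0,0]
    - [0,0,0]
    - [0,0,0]
  yaw: [0,0,0,0,0,0,0,0,0,0,0]
  grip: [-1,-1,-1,-1,-1,-1,-1,-1,-1,-1,-1]

```text
time: 25.3
tool_pos: [0.6361, -0.0139, 0.0259]
tool_rot: [-0.001, -0.001, -0.707, 0.707]
contact_force: [0.1, 0.1, 0.6]
gripper_width: 1.001
```

```bash
python3 - <<'E'
from h import *
delta([.635,-.0142,.022])
f=cams.grab_frame('side');cv2.imwrite('pics/s5.png',crop('side',150,80,250,190,3,f['image'][:,:,::-1]))
E
```

```text
t 25.3 p [ 0.6361 -0.0139  0.0259] F [0.1 0.1 0.6] w 1.001 q [-0.14  0.29  1.73 -0.    1.12  1.43]
zhead -89.98 tilt y [ 0.003 -0.    -1.   ]
now-axes cm [0.11 0.39 0.03] world cm [-0.11 -0.03 -0.39]
```

View pics/s5.png

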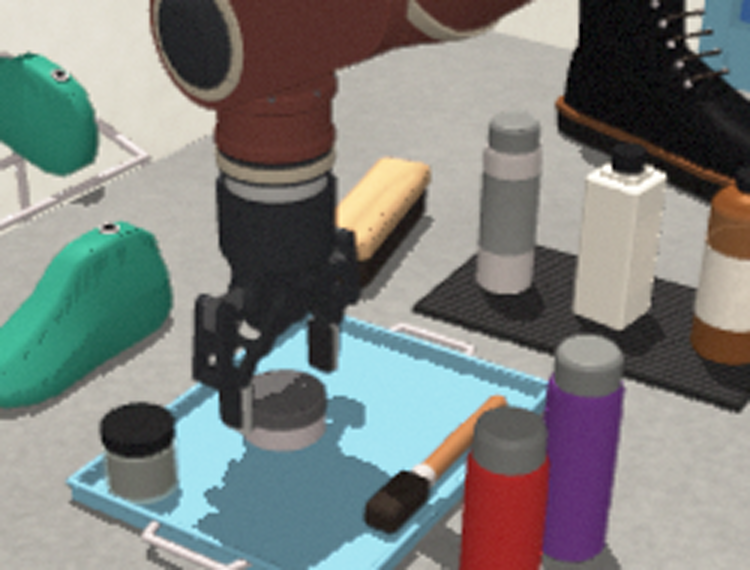

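Request:
play_rows:
  slide:
    - [0,0.5,0]
    - [0,0,0]
    - [0,0,0]
    - [0,0,0]
    - [0,0,0]
    - [0,0,0]
    - [0,0,0]
  yaw: [0,0,0,0,0,0,0]
  grip: [-1,-1,1,1,1,1,1]

```text
time: 26.05
tool_pos: [0.6354, -0.0137, 0.0198]
tool_rot: [-0.0, -0.0, -0.707, 0.707]
contact_force: [0.1, -0.1, 2.3]
gripper_width: 0.685
```

```bash
python3 - <<'E'
from h import *
delta([.635,-.0142,.022])
f=cams.grab_frame('side');cv2.imwrite('pics/s6.png',crop('side',150,80,250,190,3,f['image'][:,:,::-1]))
E
```

```text
t 26.05 p [ 0.6354 -0.0137  0.0198] F [ 0.1 -0.1  2.3] w 0.685 q [-0.14  0.3   1.73 -0.    1.11  1.43]
zhead -89.98 tilt y [ 0.001 -0.    -1.   ]
now-axes cm [ 0.04 -0.22  0.05] world cm [-0.04 -0.05  0.22]
```

View pics/s6.png

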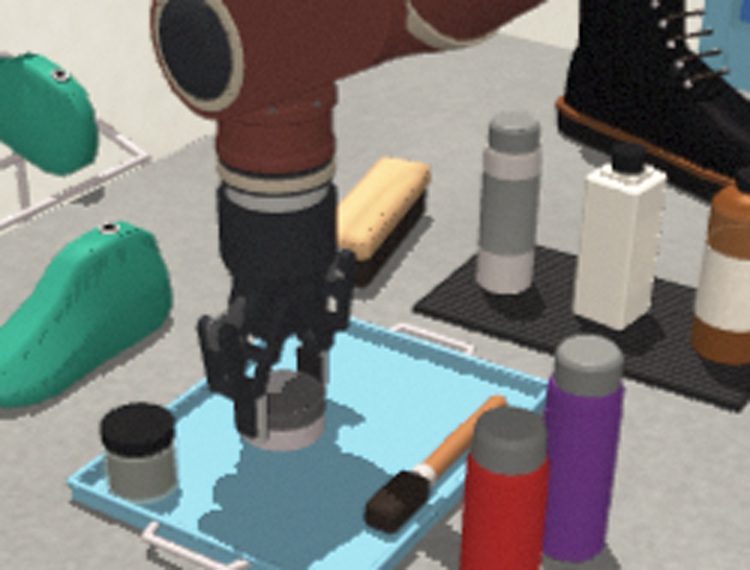

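```bash
python3 - <<'E'
from h import *
im=cv2.imread('pics/t5.png');h=cv2.cvtColor(im,cv2.COLOR_BGR2HSV)
m=cv2.inRange(h,(8,90,90),(25,255,255));m[:,170:]=0;m[:170]=0;m[270:]=0
m=cv2.morphologyEx(m,cv2.MORPH_CLOSE,np.ones((5,5)));m=cv2.morphologyEx(m,cv2.MORPH_OPEN,np.ones((5,5)))
c=max(cv2.findContours(m,0,1)[0],key=cv2.contourArea);e=cv2.fitEllipse(c);print(e,back('top',*e[0],.008))
P=np.array([back('top',*q[0],.008)[:2] for q in c.astype(float)])
print(cv2.minEnclosingCircle((P*1000).astype(np.float32)))
E
```

```text
((117.16429138183594, 217.06903076171875), (59.287540435791016, 62.08323669433594), 58.08155059814453) [0.55401497 0.30601749 0.008     ]
((554.6875, 306.0223083496094), 60.13623809814453)
```

Request:
play_rows:
  slide:
    - [0,-1,0]
    - [0,-2,0]
    - [0,-3,0]
    - [0,-3,0]
    - [0,-1,0]
    - [0.8,0,-3]
    - [0.8,0,-3]
    - [0.8,0,-3]
    - [0.8,0,-3]
    - [0.8,0,-3]
    - [0.8,0,-3]
    - [0.8,0,-3]
  yaw: [0,0,0,0,0,0,0,0,0,0,0,0]
  grip: [1,1,1,1,1,1,1,1,1,1,1,1]

```text
time: 27.3
tool_pos: [0.5776, 0.1973, 0.1181]
tool_rot: [0.001, 0.001, -0.707, 0.707]
contact_force: [-0.6, -0.1, -0.9]
gripper_width: 0.686
```

Request:
play_rows:
  slide:
    - [0.8,0,-3]
    - [0.8,0,-3]
    - [0.6,0,-2.5]
    - [0.4,0,-2]
    - [0,1,-0.3]
    - [0,2,0]
    - [0,1,0]
    - [0,0,0]
    - [0,0,0]
  yaw: [0,0,0,0,0,0,0,0,0]
  grip: [1,1,1,1,1,1,1,1,1]

```text
time: 28.2
tool_pos: [0.5527, 0.3036, 0.0788]
tool_rot: [0.001, 0.0, -0.707, 0.707]
contact_force: [-0.2, -0.0, -0.8]
gripper_width: 0.678
```

```bash
python3 - <<'E'
from h import *
delta([.552,.3043,.024])
E
```

```text
t 28.2 p [0.5527 0.3036 0.0788] F [-0.2 -0.  -0.8] w 0.678 q [ 0.38  0.22  1.72 -0.    1.21  1.96]
zhead -90.02 tilt y [-0.001 -0.001 -1.   ]
now-axes cm [ 0.07  5.48 -0.07] world cm [-0.07  0.07 -5.48]
```

Request:
play_rows:
  slide:
    - [-0.1,2,-0.2]
    - [0,1.5,0]
    - [0,1,0]
    - [0,0.5,0]
    - [0,0.2,0]
    - [0,0,0]
    - [0,0,0]
  yaw: [0,0,0,0,0,0,0]
  grip: [1,1,1,1,1,1,1]

```text
time: 28.9
tool_pos: [0.5544, 0.3065, 0.0281]
tool_rot: [0.001, 0.0, 0.707, -0.707]
contact_force: [-0.2, 0.1, -1.2]
gripper_width: 0.683
```

Request:
play_rows:
  slide:
    - [0,0.1,0]
    - [0,0.1,0]
    - [0,0,0]
    - [0,0,0]
  yaw: [0,0,0,0]
  grip: [1,1,1,1]

```text
time: 29.3
tool_pos: [0.5538, 0.3063, 0.0254]
tool_rot: [-0.0, 0.0, -0.707, 0.707]
contact_force: [0.1, -0.4, -1.3]
gripper_width: 0.683
```

Request:
play_rows:
  slide:
    - [0,0.1,0]
    - [0,0,0]
    - [0,0,0]
  yaw: [0,0,0]
  grip: [1,1,1]

```text
time: 29.6
tool_pos: [0.5538, 0.3063, 0.0243]
tool_rot: [-0.0, 0.0, -0.707, 0.707]
contact_force: [0.2, 1.2, -0.6]
gripper_width: 0.68
```

Request:
play_rows:
  slide:
    - [0,0.05,0]
    - [0,0,0]
    - [0,0,0]
  yaw: [0,0,0]
  grip: [1,1,1]

```text
time: 29.9
tool_pos: [0.5538, 0.3063, 0.0238]
tool_rot: [-0.0, 0.0, -0.707, 0.707]
contact_force: [0.2, -0.7, -0.5]
gripper_width: 0.68
```

Request:
play_rows:
  slide:
    - [0,0.05,0]
    - [0,0,0]
    - [0,0,0]
    - [0,0,0]
    - [0,0,0]
    - [0,0,0]
    - [0,0,0]
    - [0,-2,0]
    - [0,-3,0]
    - [0,-3,0]
    - [0,-3,0]
    - [0,-3,0]
  yaw: [0,0,0,0,0,0,0,0,0,0,0,0]
  grip: [1,1,0,-1,-1,-1,-1,-1,-1,-1,-1,-1]

```text
time: 31.1
tool_pos: [0.5537, 0.3062, 0.1644]
tool_rot: [0.0, -0.0, 0.707, -0.707]
contact_force: [0.3, 0.5, -0.3]
gripper_width: 1.001
```

Request:
play_rows:
  slide:
    - [0,-3,0]
    - [0,-1,3]
    - [0,0,4]
    - [0,0,4]
    - [0,0,4]
    - [0,0,4]
    - [0,0,4]
    - [0,0,4]
    - [0,0,4]
    - [0,0,4]
    - [0,0,4]
    - [0,0,4]
  yaw: [0,0,0,0,0,0,0,0,0,0,0,0]
  grip: [-1,-1,-1,-1,-1,-1,-1,-1,-1,-1,-1,-1]

```text
time: 32.3
tool_pos: [0.5537, -0.1253, 0.2034]
tool_rot: [-0.0, -0.0, -0.707, 0.707]
contact_force: [0.8, -0.4, 0.8]
gripper_width: 1.0
```

```bash
python3 - <<'E'
from h import *
delta([.6212,-.2848,.0953])
f=cams.grab_frame('top');a=crop('top',60,150,130,110,5,f['image'][:,:,::-1])
x,y=.554,.306
cyl(a,'top',x,y,.008,[(0,.06),(.03,.03)],5,60,150);cv2.imwrite('pics/t6.png',a)
E
```

```text
t 32.3 p [ 0.5537 -0.1253  0.2034] F [ 0.8 -0.4  0.8] w 1.0 q [-0.35 -0.06  1.79  0.    1.41  1.22]
zhead -89.99 tilt y [ 0. -0. -1.]
now-axes cm [-6.74 10.81 15.95] world cm [  6.75 -15.95 -10.81]
```

View pics/t6.png

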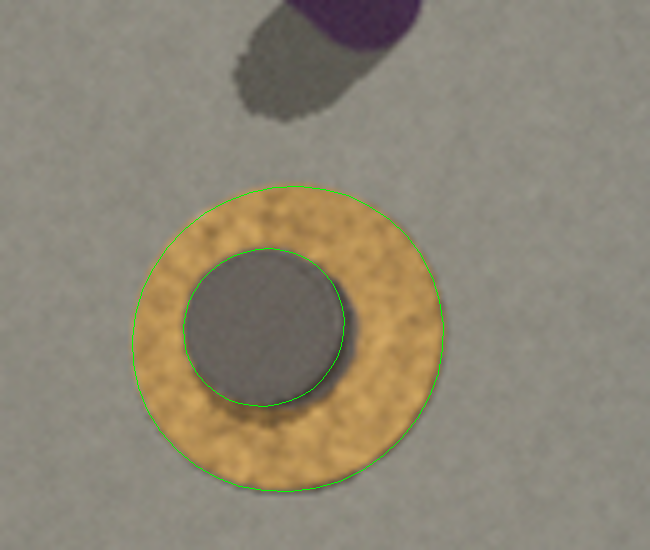

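Request:
play_rows:
  slide:
    - [-1.5,0,3.5]
    - [-1.5,0,3.5]
    - [-1.5,0,3.5]
    - [-1.2,0,3]
    - [-1,0,2.4]
    - [0,2,0]
    - [0,2,0]
    - [0,0,0]
    - [0,0,0]
  yaw: [0,0,0,0,0,0,0,0,0]
  grip: [-1,-1,-1,-1,-1,-1,-1,-1,-1]

```text
time: 33.25
tool_pos: [0.6208, -0.2823, 0.1629]
tool_rot: [-0.0, -0.001, 0.707, -0.707]
contact_force: [0.1, 0.1, -0.4]
gripper_width: 0.999
```

```bash
python3 - <<'E'
from h import *
delta([.6212,-.2848,.0953])
f=cams.grab_frame('wrist');cv2.imwrite('pics/w7.png',f['image'][:,:,::-1])
E
```

```text
t 33.25 p [ 0.6208 -0.2823  0.1629] F [ 0.1  0.1 -0.4] w 0.999 q [-0.54  0.24  1.54  0.    1.36  1.03]
zhead -89.98 tilt y [-0.001  0.001 -1.   ]
now-axes cm [-0.05  6.76  0.25] world cm [ 0.04 -0.25 -6.76]
```

View pics/w7.png

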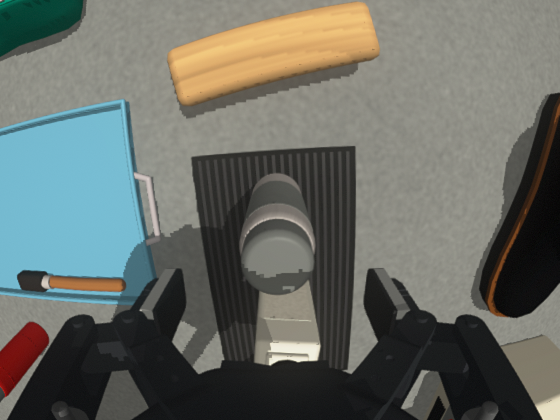

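Request:
play_rows:
  slide:
    - [0,2,0.2]
    - [0,2,0]
    - [0,1.8,0]
    - [0,0.8,0]
    - [0,0,0]
    - [0,0,0]
    - [0,0,0]
    - [0,0,0]
    - [0,0,0]
    - [0,0,0]
    - [0,0,0]
    - [0,0,0]
  yaw: [0,0,0,0,0,0,0,0,0,0,0,0]
  grip: [-1,-1,-1,-1,-1,-1,1,1,1,1,1,1]

```text
time: 34.5
tool_pos: [0.6217, -0.2848, 0.0985]
tool_rot: [-0.001, -0.0, -0.707, 0.707]
contact_force: [-0.8, 2.1, 6.4]
gripper_width: 0.509
```

Request:
play_rows:
  slide:
    - [0,-1,0]
    - [0,-2,0]
    - [0,-3,0]
    - [0,-3,0]
    - [0,-3,0]
    - [0,-3,0]
    - [0,-0.5,-1.5]
    - [0,0,-3]
    - [0,0,-3]
    - [0,0,-3]
    - [0,0,-3]
    - [0,0,-3]
  yaw: [0,0,0,0,0,0,0,0,0,0,0,0]
  grip: [1,1,1,1,1,1,1,1,1,1,1,1]

```text
time: 35.7
tool_pos: [0.6195, -0.1172, 0.2493]
tool_rot: [-0.001, -0.002, 0.708, -0.707]
contact_force: [-0.5, 0.5, -2.8]
gripper_width: 0.51
```

Request:
play_rows:
  slide:
    - [0,0,-3]
    - [0,0,-3]
    - [0,0,-3]
    - [0,0,-3]
    - [0,0,-3]
    - [0,0,-2]
    - [0,2,0]
    - [0,3,0]
    - [0,3,0]
    - [0,2,0]
    - [0,1,0]
    - [0,0,0]
  yaw: [0,0,0,0,0,0,0,0,0,0,0,0]
  grip: [1,1,1,1,1,1,1,1,1,1,1,1]

```text
time: 36.9
tool_pos: [0.6184, 0.0509, 0.1387]
tool_rot: [-0.002, -0.002, 0.707, -0.707]
contact_force: [-0.4, 0.0, -3.0]
gripper_width: 0.514
```

```bash
python3 - <<'E'
from h import *
delta([.6198,.0506,.0942])
E
```

```text
t 36.9 p [0.6184 0.0509 0.1387] F [-0.4  0.  -3. ] w 0.514 q [-0.04  0.13  1.71  0.    1.31  1.53]
zhead -89.96 tilt y [-0.006  0.    -1.   ]
now-axes cm [-0.16  4.45  0.03] world cm [ 0.14 -0.03 -4.45]
```

Request:
play_rows:
  slide:
    - [0,1.5,0]
    - [0,1.2,0]
    - [0,0.6,0]
    - [0,0.3,0]
    - [0,0.2,0]
    - [0,0,0]
    - [0,0,0]
  yaw: [0,0,0,0,0,0,0]
  grip: [1,1,1,1,1,1,1]

```text
time: 37.6
tool_pos: [0.6213, 0.0503, 0.1049]
tool_rot: [-0.0, -0.0, -0.707, 0.707]
contact_force: [0.7, 0.2, -2.4]
gripper_width: 0.51
```

Request:
play_rows:
  slide:
    - [0.1,0.3,0]
    - [0,0.2,0]
    - [0,0.1,0]
    - [0,0,0]
    - [0,0,0]
  yaw: [0,0,0,0,0]
  grip: [1,1,1,1,1]

```text
time: 38.1
tool_pos: [0.6199, 0.0503, 0.0983]
tool_rot: [0.0, -0.0, 0.707, -0.707]
contact_force: [-0.2, 1.1, -1.9]
gripper_width: 0.511
```

Request:
play_rows:
  slide:
    - [0,0.1,0]
    - [0,0,0]
    - [0,0,0]
  yaw: [0,0,0]
  grip: [1,1,1]

```text
time: 38.4
tool_pos: [0.6201, 0.0503, 0.0976]
tool_rot: [-0.0, -0.0, -0.707, 0.707]
contact_force: [0.0, 0.2, -1.2]
gripper_width: 0.511
```

Request:
play_rows:
  slide:
    - [0,0.05,0]
    - [0,0,0]
    - [0,0,0]
    - [0,0,0]
    - [0,0,0]
    - [0,0,0]
    - [0,-2,0]
    - [0,-3,0]
    - [0,-3,0]
    - [0,-3,0]
    - [0,0,0]
  yaw: [0,0,0,0,0,0,0,0,0,0,0]
  grip: [1,1,0,-1,-1,-1,-1,-1,-1,-1,-1]

```text
time: 39.5
tool_pos: [0.6229, 0.0502, 0.213]
tool_rot: [-0.004, -0.004, -0.707, 0.707]
contact_force: [0.5, 0.1, 0.7]
gripper_width: 0.998
```

Request:
play_rows:
  slide:
    - [0.9,0,3.4]
    - [0.9,0,3.4]
    - [0.9,0,3.4]
    - [0.9,0,3.4]
    - [0.9,0,3.4]
    - [0.9,0,3.4]
    - [0.9,0,3.4]
    - [0.9,0,3.4]
    - [1,0,3.4]
    - [1,0,3.4]
    - [0,0,0]
    - [0,3,0]
  yaw: [0,0,0,0,0,0,0,0,0,0,4.6,0]
  grip: [-1,-1,-1,-1,-1,-1,-1,-1,-1,-1,-1,-1]

```text
time: 40.7
tool_pos: [0.5298, -0.2926, 0.1805]
tool_rot: [0.027, -0.032, -0.705, 0.708]
contact_force: [0.6, 0.1, 0.7]
gripper_width: 0.997
```

```bash
python3 - <<'E'
from h import *
delta([.5284,-.29,.0977])
f=cams.grab_frame('top');a=crop('top',200,135,170,130,4,f['image'][:,:,::-1])
cyl(a,'top',.6192,.0512,.004,[(0,.0225),(.114,.0225),(.14,.02)],4,200,135);cv2.imwrite('pics/t8.png',a)
E
```

```text
t 40.7 p [ 0.5298 -0.2926  0.1805] F [0.6 0.1 0.7] w 0.997 q [-0.63  0.05  1.72  0.    1.36  1.03]
zhead -94.78 tilt y [ 0.007 -0.005 -1.   ]
now-axes cm [ 0.22  8.28 -0.29] world cm [-0.14  0.26 -8.28]
```

View pics/t8.png

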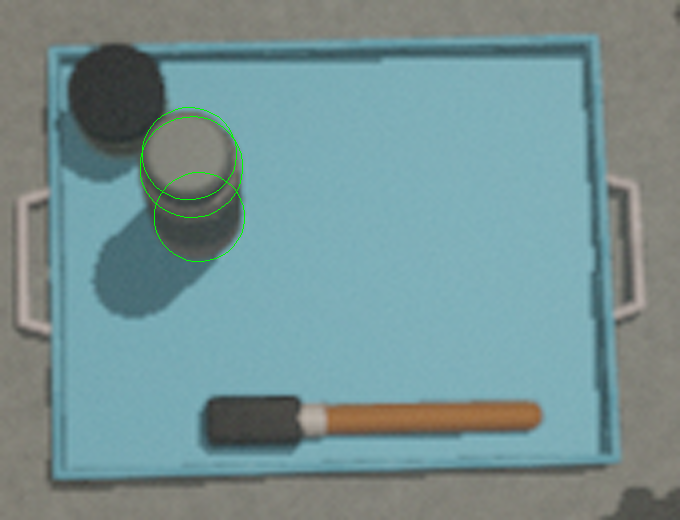

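Request:
play_rows:
  slide:
    - [0,2,0]
    - [0,2,0]
    - [0,1,0]
    - [0,0,0]
    - [0,0,0]
    - [0,0,0]
  yaw: [0,0,0,0,0,0]
  grip: [-1,-1,-1,-1,-1,-1]

```text
time: 41.35
tool_pos: [0.5287, -0.2901, 0.1282]
tool_rot: [0.028, -0.029, -0.706, 0.707]
contact_force: [-0.5, -0.8, -0.4]
gripper_width: 1.002
```

```bash
python3 - <<'E'
from h import *
delta([.5284,-.29,.0977])
E
```

```text
t 41.35 p [ 0.5287 -0.2901  0.1282] F [-0.5 -0.8 -0.4] w 1.002 q [-0.63  0.1   1.76 -0.    1.28  1.03]
zhead -94.57 tilt y [ 0.002 -0.001 -1.   ]
now-axes cm [ 0.04  3.05 -0.01] world cm [-0.03  0.01 -3.05]
```

Request:
play_rows:
  slide:
    - [0,1.5,0]
    - [0,1,0]
    - [0,0.5,0]
    - [0,0,0]
    - [0,0,0]
    - [0,0,0]
    - [0,0,0]
    - [0,0,0]
    - [0,0,0]
    - [0,0,0]
    - [0,0,0]
  yaw: [0,0,0,0,0,0,0,0,0,0,0]
  grip: [-1,-1,-1,-1,-1,1,1,1,1,1,1]

```text
time: 42.45
tool_pos: [0.5284, -0.2901, 0.0975]
tool_rot: [0.028, -0.029, -0.706, 0.707]
contact_force: [-0.1, -0.4, 3.2]
gripper_width: 0.529
```

Request:
play_rows:
  slide:
    - [0,-1,0]
    - [0,-2,0]
    - [0,-3,0]
    - [0,-3,0]
    - [0,-3,0]
    - [0,-3,0]
    - [-0.4,-0.5,-1]
    - [-1.1,0,-3]
    - [-1.1,0,-3]
    - [-1.1,0,-3]
    - [-1.1,0,-3]
    - [-1.1,0,-3]
  yaw: [0,0,0,0,0,0,0,0,0,0,0,0]
  grip: [1,1,1,1,1,1,1,1,1,1,1,1]

```text
time: 43.65
tool_pos: [0.5992, -0.1325, 0.2494]
tool_rot: [-0.029, 0.027, 0.707, -0.706]
contact_force: [0.4, -0.3, -0.7]
gripper_width: 0.529
```

Request:
play_rows:
  slide:
    - [-1.1,0,-3]
    - [-1,0,-2]
    - [-0.4,0,-0.8]
    - [0,2,0]
    - [0,3,0]
    - [0,3,0]
    - [0,2,0]
    - [0,1,0]
    - [0,0,0]
    - [0,0,0]
  yaw: [0,0,0,0,0,0,0,0,0,0]
  grip: [1,1,1,1,1,1,1,1,1,1]

```text
time: 44.65
tool_pos: [0.6295, -0.0794, 0.1425]
tool_rot: [0.028, -0.029, -0.706, 0.707]
contact_force: [-0.0, 0.3, -1.3]
gripper_width: 0.529
```

```bash
python3 - <<'E'
from h import *
delta([.6291,-.0793,.0967])
E
```

```text
t 44.65 p [ 0.6295 -0.0794  0.1425] F [-0.   0.3 -1.3] w 0.529 q [-0.24  0.15  1.68 -0.    1.31  1.41]
zhead -94.6 tilt y [ 0.001 -0.    -1.   ]
now-axes cm [ 0.04  4.58 -0.01] world cm [-0.04  0.01 -4.58]
```

Request:
play_rows:
  slide:
    - [0,1.5,0]
    - [0,1.4,0]
    - [0,0.8,0]
    - [0,0.4,0]
    - [0,0.3,0]
    - [0,0.1,0]
    - [0,0,0]
    - [0,0,0]
  yaw: [0,0,0,0,0,0,0,0]
  grip: [1,1,1,1,1,1,1,1]

```text
time: 45.45
tool_pos: [0.6295, -0.0792, 0.0974]
tool_rot: [0.028, -0.029, -0.706, 0.707]
contact_force: [0.8, 0.1, -1.5]
gripper_width: 0.529
```

Request:
play_rows:
  slide:
    - [0,0.1,0]
    - [0,0,0]
    - [0,0,0]
  yaw: [0,0,0]
  grip: [1,1,1]

```text
time: 45.75
tool_pos: [0.6297, -0.0793, 0.0965]
tool_rot: [0.028, -0.029, -0.706, 0.707]
contact_force: [0.1, 0.7, 0.4]
gripper_width: 0.53
```

Request:
play_rows:
  slide:
    - [0,0,0]
    - [0,0,0]
    - [0,0,0]
    - [0,0,0]
    - [0,0,0]
    - [0,-2,0]
    - [0,-3,0]
    - [0,-3,0]
    - [0,-3,0]
    - [0,0,0]
    - [0,0,0]
  yaw: [0,0,0,0,0,0,0,0,0,-4.6,0]
  grip: [0,-1,-1,-1,-1,-1,-1,-1,-1,-1,-1]

```text
time: 46.85
tool_pos: [0.6298, -0.0793, 0.2075]
tool_rot: [-0.001, -0.001, -0.707, 0.707]
contact_force: [0.0, -0.4, -0.7]
gripper_width: 1.003
```

Request:
play_rows:
  slide:
    - [2.5,0,2.8]
    - [2.5,0,2.8]
    - [2.5,0,2.8]
    - [2.5,0,2.8]
    - [2.5,0,2.8]
    - [2.5,0,2.8]
    - [2.5,0,2.8]
    - [2.3,0,2.1]
    - [0,2,0]
    - [0,2,0]
    - [0,0,0]
    - [0,0,0]
  yaw: [0,0,0,0,0,0,0,0,0,0,0,0]
  grip: [-1,-1,-1,-1,-1,-1,-1,-1,-1,-1,-1,-1]

```text
time: 48.05
tool_pos: [0.4307, -0.2957, 0.1648]
tool_rot: [-0.001, -0.0, 0.708, -0.707]
contact_force: [-0.1, 0.9, -0.5]
gripper_width: 0.998
```

```bash
python3 - <<'E'
from h import *
delta([.4317,-.2962,.094])
E
```

```text
t 48.05 p [ 0.4307 -0.2957  0.1648] F [-0.1  0.9 -0.5] w 0.998 q [-0.74 -0.13  1.92 -0.    1.35  0.83]
zhead -90.03 tilt y [-0.002  0.002 -1.   ]
now-axes cm [-0.11  7.08  0.07] world cm [ 0.1  -0.05 -7.08]
```

Request:
play_rows:
  slide:
    - [0,2,0]
    - [0,2,0]
    - [0,2,0]
    - [0,1,0]
    - [0,0,0]
    - [0,0,0]
    - [0,0,0]
    - [0,0,0]
    - [0,0,0]
    - [0,0,0]
    - [0,0,0]
    - [0,0,0]
  yaw: [0,0,0,0,0,0,0,0,0,0,0,0]
  grip: [-1,-1,-1,-1,-1,-1,1,1,1,1,1,1]

```text
time: 49.25
tool_pos: [0.4321, -0.2968, 0.0974]
tool_rot: [-0.001, -0.001, -0.707, 0.708]
contact_force: [0.1, 0.5, 5.4]
gripper_width: 0.644
```

Request:
play_rows:
  slide:
    - [0,-1,0]
    - [0,-2,0]
    - [0,-3,0]
    - [0,-3,0]
    - [0,-3,0]
    - [0,-3,0]
    - [-0.5,-1,-1]
    - [-1.5,0,-3]
    - [-1.5,0,-3]
    - [-1.5,0,-3]
    - [-1.5,0,-3]
    - [-1.5,0,-3]
  yaw: [0,0,0,0,0,0,0,0,0,0,0,0]
  grip: [1,1,1,1,1,1,1,1,1,1,1,1]

```text
time: 50.45
tool_pos: [0.5109, -0.1338, 0.254]
tool_rot: [-0.001, -0.001, 0.708, -0.707]
contact_force: [0.4, -0.4, -3.5]
gripper_width: 0.642
```

Request:
play_rows:
  slide:
    - [-1.5,0,-3]
    - [-1.5,0,-3]
    - [-1.5,0,-3]
    - [-1.2,0,-2.4]
    - [-0.3,0,-0.6]
    - [0,0,0]
    - [0,2,0]
    - [0,3,0]
    - [0,3,0]
    - [0,2,0]
    - [0,1,0]
    - [0,0,0]
  yaw: [0,0,0,0,0,0,0,0,0,0,0,0]
  grip: [1,1,1,1,1,1,1,1,1,1,1,1]

```text
time: 51.65
tool_pos: [0.5695, -0.0167, 0.1437]
tool_rot: [-0.002, -0.001, 0.707, -0.707]
contact_force: [0.5, 0.1, -1.4]
gripper_width: 0.64
```

```bash
python3 - <<'E'
from h import *
delta([.5705,-.016,.093])
E
```

```text
t 51.65 p [ 0.5695 -0.0167  0.1437] F [ 0.5  0.1 -1.4] w 0.64 q [-0.16  0.01  1.83 -0.    1.31  1.41]
zhead -90.05 tilt y [-0.004  0.    -1.   ]
now-axes cm [-0.12  5.07 -0.07] world cm [ 0.1   0.07 -5.07]
```

Request:
play_rows:
  slide:
    - [0,1.5,0]
    - [0,1.4,0]
    - [0,0.8,0]
    - [0,0.4,0]
    - [0,0.2,0]
    - [0,0,0]
    - [0,0,0]
  yaw: [0,0,0,0,0,0,0]
  grip: [1,1,1,1,1,1,1]

```text
time: 52.35
tool_pos: [0.5716, -0.0162, 0.1034]
tool_rot: [-0.0, -0.0, -0.707, 0.707]
contact_force: [-0.8, 0.3, -2.3]
gripper_width: 0.642
```

```bash
python3 - <<'E'
from h import *
delta([.571,-.016,.0964])
E
```

```text
t 52.35 p [ 0.5716 -0.0162  0.1034] F [-0.8  0.3 -2.3] w 0.642 q [-0.16  0.05  1.85  0.    1.23  1.41]
zhead -89.98 tilt y [ 0.001 -0.    -1.   ]
now-axes cm [ 0.06  0.7  -0.02] world cm [-0.06  0.02 -0.7 ]
```

Request:
play_rows:
  slide:
    - [0,0.3,0]
    - [0,0.2,0]
    - [0,0.1,0]
    - [0,0,0]
    - [0,0,0]
  yaw: [0,0,0,0,0]
  grip: [1,1,1,1,1]

```text
time: 52.85
tool_pos: [0.5711, -0.0161, 0.0968]
tool_rot: [0.0, -0.0, 0.707, -0.707]
contact_force: [0.4, 0.3, -1.9]
gripper_width: 0.642
```

Request:
play_rows:
  slide:
    - [0,0.1,0]
    - [0,0,0]
    - [0,0,0]
  yaw: [0,0,0]
  grip: [1,1,1]

```text
time: 53.15
tool_pos: [0.5715, -0.0161, 0.0965]
tool_rot: [-0.0, -0.0, -0.707, 0.707]
contact_force: [-1.3, 0.4, 2.2]
gripper_width: 0.643
```

Contact; release, rise and move away to the mat side.

Request:
play_rows:
  slide:
    - [0,0,0]
    - [0,0,0]
    - [0,0,0]
    - [0,0,0]
    - [0,0,0]
    - [0,-2,0]
    - [0,-3,0]
    - [0,-3,0]
    - [0,-3,0]
    - [0,-2,0]
    - [0,0,0]
  yaw: [0,0,0,0,0,0,0,0,0,0,0]
  grip: [0,-1,-1,-1,-1,-1,-1,-1,-1,-1,-1]

```text
time: 54.25
tool_pos: [0.5732, -0.0165, 0.23]
tool_rot: [-0.003, -0.003, -0.707, 0.708]
contact_force: [0.2, -0.7, -0.1]
gripper_width: 1.002
```

Request:
play_rows:
  slide:
    - [1.5,0,3]
    - [1.5,0,3]
    - [1.5,0,3]
    - [1.5,0,3]
    - [1.5,0,3]
    - [1.5,0,3]
    - [1.5,0,3]
    - [1.5,0,3]
    - [1.5,0,3]
    - [1.5,0,3]
    - [0,0,0]
    - [0,0,0]
  yaw: [0,0,0,0,0,0,0,0,0,0,0,0]
  grip: [-1,-1,-1,-1,-1,-1,-1,-1,-1,-1,-1,-1]

```text
time: 55.45
tool_pos: [0.4206, -0.316, 0.2241]
tool_rot: [-0.001, -0.0, 0.708, -0.706]
contact_force: [0.5, 0.1, 0.5]
gripper_width: 1.003
```

```bash
python3 - <<'E'
from h import *
delta([.57,-.016,.09])
f=cams.grab_frame('top')['image'][:,:,::-1];cv2.imwrite('pics/t9f.png',f)
o=cv2.imread('pics/top0.png')
a=crop('top',200,135,170,130,4,f)
P=dict(aer=(.6192,.0512),rnd=(.570,-.0157),sq=(.6267,-.0788))
cyl(a,'top',*P['aer'],.004,[(0,.0225),(.14,.02)],4,200,135)
cyl(a,'top',*P['rnd'],.004,[(0,.028),(.142,.0135)],4,200,135)
cyl(a,'top',*P['sq'],.004,[(.138,.013)],4,200,135)
cv2.imwrite('pics/t9.png',a)
# template shift old->new per cap
for n,(u,v) in dict(aer=(246,174),rnd=(285,204),sq=(323,172),jar=(229,158)).items():
    T=cv2.resize(o[v-14:v+14,u-14:u+14],None,fx=4,fy=4,interpolation=3);S=cv2.resize(f[v-20:v+20,u-20:u+20],None,fx=4,fy=4,interpolation=3)
    r=cv2.matchTemplate(S,T,5);m=cv2.minMaxLoc(r);print(n,m[1],(np.array(m[3])-24)/4)
cv2.imwrite('pics/s9.png',cams.grab_frame('side')['image'][:,:,::-1])
E
```

```text
t 55.45 p [ 0.4206 -0.316   0.2241] F [0.5 0.1 0.5] w 1.003 q [-0.79 -0.17  1.86  0.    1.46  0.79]
zhead -90.07 tilt y [-0.001  0.002 -1.   ]
now-axes cm [-14.93  13.46 -29.99] world cm [ 14.94  30.   -13.41]
aer 0.986993670463562 [0. 0.]
rnd 0.827869176864624 [0. 0.]
sq 0.9829991459846497 [ 0. -1.]
jar 0.994823694229126 [0. 0.]
```

View pics/t9.png

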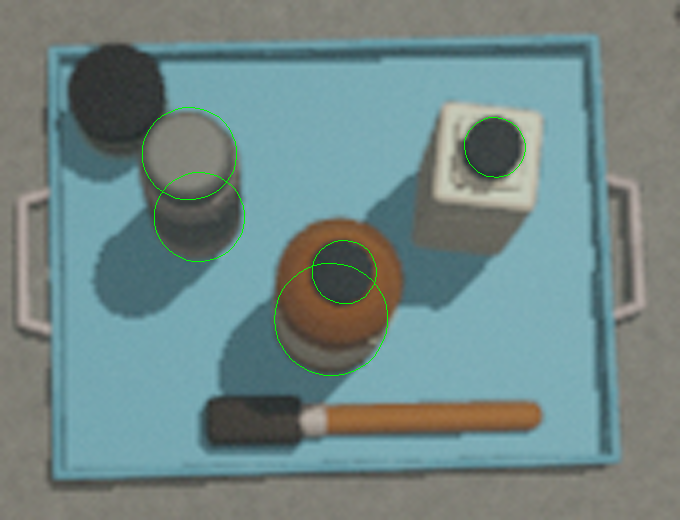

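View pics/s9.png

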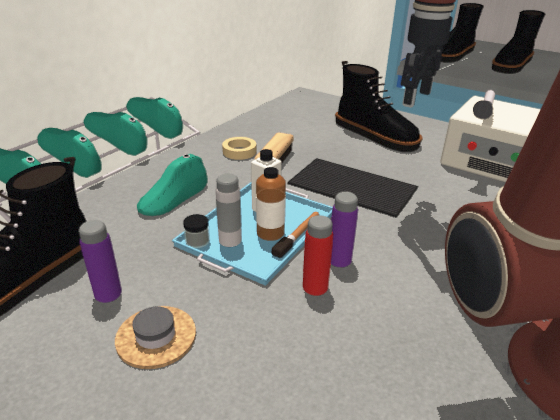

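View pics/t9f.png

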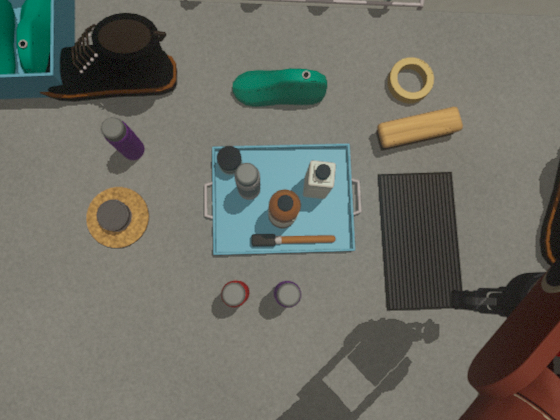

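All is in place, within about 1–2 mm, and the robot is clear of everything.

```bash
python3 -c "
from plant import workorder
print(workorder.job_done())"
```

```text
the job is handed in; nothing more can be done
None
```

The job is done and handed in at about 55.5 s of the 138 s allowed. I stood the round bottle, square bottle and aerosol upright on the mat. Then I set the tin flat in the middle of the cork rest, and put the aerosol, square bottle and round bottle back on their starting spots.

**Containers:** the last pictures show all three upright. Compared with the first top picture, the aerosol and round bottle show no shift and the square bottle moved about 1 pixel (roughly 2 mm). The round bottle's image match was weaker than the others (0.83), because the tin behind it is gone, but its outline overlay agrees to within 1–2 mm.

**Tin:** its outline lay on the predicted centre of the rest to within about 1 mm.

**Bystanders:** the dye jar showed no shift in the image comparison. The dauber looks the same as at the start, judged by eye only.

The forces I read after each move stayed below about 7 N, and the gripper ended open and clear of everything. No check failed.

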